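# Sweep the salami ends into the offcut tray

### The arm

A 6-joint arm with a two-finger parallel gripper is mounted at the origin on the work surface. World frame = base frame: x ahead of the robot, y to its left, z up, the work surface at z = 0. Lengths are in mm, angles in rad, forces in N, time in s.
With the tool pointing down it reaches from about 275 to 750 mm from the base axis. Payload 10.2 kg.
Tool frame: the origin (TCP) lies at the very end of the fingers, on their centre line; the grasp point (between the pads) lies 19 mm behind it (ctrl.grip_depth is the distance from the TCP to the grasp point, in mm); z points along the fingers, x is the direction in which the jaws open and shut, and the axes are right-handed (so a half turn about z gives the same grasp; the last joint's range is limited). The gripper opens to 85 mm and grips with 20 to 120 N. Pads are 22 mm wide; open, the fingers measure 114 mm over their backs; the gripper's body (76 mm by 85 mm) begins 54 mm behind the grasp point. The pads swing forward as they close: fully open they stand 13 mm farther back than shut.
Start: joints at [-1.331, 0.313, 1.498, -0, 1.331, -0.223], TCP at [234.378, -469.785, 231.294] pointing down, gripper open.
Joint ranges: [-2.94, 2.94], [-0.97, 2.17], [0.19, 2.56], [-1.23, 4.37], [0.02, 3.11], [-2.88, 2.88]. Speed limits (rad/s): [2.39, 2.39, 3.01, 3.14, 3.14, 3.14].

### API

Orientations are given as a unit quaternion [w, x, y, z].
In Python, from rig import ctrl gives the robot as it stands.
- The arm moves only by the tool play_rows, never from a script. Its argument "motion" is a list of rows, each a list of 2 entries, a list of its own where there are three numbers: the shift along the tool's x, y, z in mm, then the turn, a rotation vector about the tool's x, y, z in degrees. A call has 1 to 20 rows; each row shifts and turns the commanded pose from where the row before left it, along the tool's axes as they then stand; what a row does not reach is not made up. A row lasts 1/12 s, in which the tool goes at most 41.7 mm and 7.16 degrees, less where a joint would pass 70% of its speed; a pose out of reach is approached as far as the arm can. A call with a gripper value outside its range is refused whole. "fingers" is the finger opening in mm, from 0 to 85.4, set as the call begins (left out, the last holds). The fingers move at their own pace and stop on an object; "squeeze" is the grip in N (left out, the last holds). Time passes only in rows, so rows that do not move let the fingers close. It gives the time, the measured TCP pose, the force and the opening at its end, in the units of the state.
- ctrl.sense(): the state, without advancing time (a new reading comes with each control period).
- ctrl.capture(name): name is "scene" or "side" or "wrist"; returns the picture (420x560x3 uint8, red, green, blue); there is no depth.
- ctrl.get_calibration(name): a dict with "K" (3x3 intrinsics, pixels), "R" (3x3) and "t" (3): a world point X has camera coordinates R X + t; the wrist camera has in their place "tool_from_camera" (4x4, takes a point from camera to tool coordinates, whose origin is the TCP and whose axes are the tool frame's). Camera axes: x right, y down, z forward; pixel columns grow to the right and rows downward; lengths in mm; the calibration is good to about 2 mm. A picture is of the moment at which its call begins: read the wrist's pose just before it. get_calibration takes no time and is no camera call.
- ctrl.finish_job(): hands the job in, once; it reports no verdict.
Trained networks look in the newest picture that a camera, given by its name, has taken for a name from the list of things; names that differ only in an ending like _2 or _b are one class to them, and where a whole thing is asked for, a point or a joint stands for the part that bears it (a point fixed in the world has none). Each returns a list of dicts, best first, with "p" (0 to 1); they miss things now and then, are a little off and sometimes report something else, mostly with a low value. They report only what shows in the picture. A call takes as long as a camera call.
- ctrl.spot_in(camera, name): "position" ([column, row] as shares, 0 to 1, of the picture: columns of its width, rows of its height, amid what is visible of it).
The state is a dict: "time_s": time; "joints": joint angles; "dq": joint speeds; "tau": joint torques, N m; "eef_pos": TCP position; "ee_rot": TCP orientation; "force": force on the tool from outside, world axes, zero at the start; "wrist_torque": the same for the moment, N m; "grip_width": opening from 0.0 (shut) to 1.0 (fully open).
Only numpy, scipy, OpenCV 4.12 (cv2) and the standard library are available. Lean on these libraries where they do the work, as an engineer would, in place of code of your own. Each camera call takes 0.05 s, during which the arm holds its last target. There are 200 camera calls.

### The job

Clear the cutting board: with the closed fingers, sweep the three salami ends along the board and off its edge so that they all lie in the red tray, and none in the white one. Push them only, do not pick them up or lift them, and leave the mustard jar on the board, and the mug and the spice tin beside the trays, standing where they are.

Things in the scene. Friction and masses are not known exactly. Their poses are not given: they have to be found in the camera images.
- board: wooden cutting board, 250 mm along its x, 260 mm along its y, 30 mm thick, so its top is 30 mm above the counter; fixed; origin at the centre of its underside. One tray stands against each of its two ends (+y and -y); which tray is at which end changes
- red_tray: red tray for offcuts, empty, 250 mm along its x, 160 mm along its y, rim 15 mm high (so 15 mm lower than the board's top), walls and floor 5 mm thick; fixed to the counter, its long side against an end of the board (1 mm gap), its axes parallel to the board's; origin at the centre of its underside
- white_tray: white tray with blue rim, same size and also fixed, against the opposite end of the board; two sausages up to 50 mm high lie in it as stock and are fixed; no offcuts belong here; origin at the centre of its underside
- end_a_center (a point): thick round end of salami, dark casing and pink cut face up, a loose disc 42 mm across and 20 mm high, about 30 g, lying flat on the board; this point is its centre, 10 mm above its underside. The three ends and the jar stand in four lanes that run along the board's y axis, 56 mm apart (at x = -84, -28, 28, 84 mm in the board's frame, give or take 3 mm), one in each, so nothing stands between an end and the tray in its lane
- end_b_center (a point): thick round end of salami, dark casing and pink cut face up, a loose disc 42 mm across and 20 mm high, about 30 g, lying flat on the board; this point is its centre, 10 mm above its underside. The three ends and the jar stand in four lanes that run along the board's y axis, 56 mm apart (at x = -84, -28, 28, 84 mm in the board's frame, give or take 3 mm), one in each, so nothing stands between an end and the tray in its lane
- end_c_center (a point): thick round end of salami, dark casing and pink cut face up, a loose disc 42 mm across and 20 mm high, about 30 g, lying flat on the board; this point is its centre, 10 mm above its underside. The three ends and the jar stand in four lanes that run along the board's y axis, 56 mm apart (at x = -84, -28, 28, 84 mm in the board's frame, give or take 3 mm), one in each, so nothing stands between an end and the tray in its lane
- mustard_center (a point): small yellow mustard jar with green lid, 42 mm across, 55 mm tall, loose, about 150 g, standing on the board in one of the four lanes; this point is its centre, 27.5 mm above its underside; it must stay where it is
- spice: spice tin with red label, 90 mm tall, 60 mm across, loose on the counter to the robot's right of the trays; origin at the centre of its underside; it must stay where it is
- cup: blue mug, 90 mm tall, 76 mm across, loose on the counter to the robot's left of the trays; origin at the centre of its underside; it must stay where it is

How it is judged (in metres and radians):
At the end, for the whole second after the job is handed in: All three salami ends lie at rest in the red tray (centres inside its rim, seen from above, and below 45 mm above the counter); the mustard jar stands upright within 20 mm of its start and the spice tin and mug are within 30 mm of theirs (x of end_a_center in the frame of red_tray between -0.12 and 0.12 m and y of end_a_center in the frame of red_tray between -0.075 and 0.075 m and height (world z) of each of end_a_center, end_b_center, end_c_center below 0.045 m and x of end_b_center in the frame of red_tray between -0.12 and 0.12 m and y of end_b_center in the frame of red_tray between -0.075 and 0.075 m and x of end_c_center in the frame of red_tray between -0.12 and 0.12 m and y of end_c_center in the frame of red_tray between -0.075 and 0.075 m and linear speed of each of end_a, end_b, end_c below 0.02 m/s and distance of mustard_center from where it was at the start of the episode below 0.02 m and angle between mustard_center's own z axis and vertical below 0.3 rad and distance of each of spice, cup from where it was at the start of the episode below 0.03 m); the robot touches nothing.
It fails at once if a salami end is lifted or carried (its centre more than 20 mm above where it is when it lies on the board) (height (world z) of any of end_a_center, end_b_center, end_c_center above 0.06 m).
It fails at once if a salami end gets into the white tray ((x of end_a_center in the frame of white_tray between -0.12 and 0.12 m and y of end_a_center in the frame of white_tray between -0.075 and 0.075 m and height (world z) of end_a_center below 0.06 m) or (x of end_b_center in the frame of white_tray between -0.12 and 0.12 m and y of end_b_center in the frame of white_tray between -0.075 and 0.075 m and height (world z) of end_b_center below 0.06 m) or (x of end_c_center in the frame of white_tray between -0.12 and 0.12 m and y of end_c_center in the frame of white_tray between -0.075 and 0.075 m and height (world z) of end_c_center below 0.06 m)).
It fails at once if the mustard jar is moved more than 20 mm or tipped (distance of mustard_center from where it was at the start of the episode above 0.02 m or angle between mustard_center's own z axis and vertical above 0.3 rad).
It fails at once if the spice tin or the mug is moved more than 30 mm (distance of any of spice, cup from where it was at the start of the episode above 0.03 m).
It also fails if it takes over 53 s, if anything falls off the work surface, if the arm or the gripper's body presses on something with over 40 N, if the wrist force passes 120 N, or if a joint passes its speed limit or range.

## Working session

There is one attempt and no reset: what is moved stays moved. The work goes in short steps, Python scripts to look and compute and a tool call to move; the robot and the scene stay as the last step left them, time stands still between calls to the robot, and variables do not carry over. Pictures are saved under pics/ and viewed, about 8 in all and at most 12, crops included, and the job is handed in when it is done.

Besides the shell and the picture viewer there is one more tool, called after ">>>" as a command line: name --argument value ..., lists and objects as JSON in quotes. play_rows: Moves the arm, as the interface text tells. Its arguments: {"type":"object","properties":{"motion":{"type":"array"},"fingers":{"type":"number"},"squeeze":{"type":"number"}},"required":["motion"]}

```bash
mkdir -p pics
cat > h.py <<'E'
import numpy as np, cv2
from rig import ctrl
def ray(cam,px,z):
    c=ctrl.get_calibration(cam);K,R,t=[np.array(c[k],float) for k in("K","R","t")]
    d=R.T@np.linalg.solve(K,[px[0],px[1],1]);o=-R.T@t
    return o+d*(z-o[2])/d[2]
def proj(cam,X):
    c=ctrl.get_calibration(cam);K,R,t=[np.array(c[k],float) for k in("K","R","t")]
    p=K@(R@np.array(X,float)+t);return p[:2]/p[2]
E
python3 - <<'E'
from h import *
s=ctrl.sense();print(s['eef_pos'],s['ee_rot'],s['grip_width'])
ims=[]
for cam in("scene","side"):
    im=ctrl.capture(cam);cv2.imwrite(f"pics/{cam}0.png",im[:,:,::-1])
    for n,z in(("end_a_center",50),("mustard_center",57),("board",30),("red_tray",5),("white_tray",15),("spice",45),("cup",45)):
        for r in ctrl.spot_in(cam,n)[:4]:
            px=np.array(r["position"])*[560,420]
            print(cam,n,round(r["p"],2),px.round(),ray(cam,px,z).round(0))
E
```

```text
[ 234.31988868 -469.52418726  230.74442498] [-4.42800015e-04  8.50422879e-01 -5.26099345e-01 -4.59098154e-04] 1.002005585682618
scene end_a_center 0.59 [282. 213.] [543.  69.  50.]
scene mustard_center 0.76 [247. 216.] [486.  -5.  57.]
scene board 0.67 [323. 199.] [574. 228.  30.]
scene red_tray 0.87 [324. 201.] [559. 255.   5.]
scene white_tray 0.65 [231. 281.] [ 590. -190.   15.]
scene spice 0.56 [118. 324.] [ 523. -452.   45.]
scene cup 0.88 [343. 157.] [497. 465.  45.]
side end_a_center 0.72 [261. 233.] [532.  79.  50.]
side mustard_center 0.66 [286. 224.] [487.   7.  57.]
side board 0.87 [258. 225.] [567.  47.  30.]
side red_tray 0.85 [222. 275.] [548. 245.   5.]
side red_tray 0.6 [287. 224.] [509. -29.   5.]
side red_tray 0.42 [247. 202.] [673. -24.   5.]
side spice 0.66 [224. 275.] [522. 263.  45.]
side spice 0.63 [284. 223.] [500.  -1.  45.]
side cup 0.88 [181. 323.] [510. 449.  45.]
side cup 0.34 [261. 232.] [537.  73.  45.]
```

View pics/scene0.png

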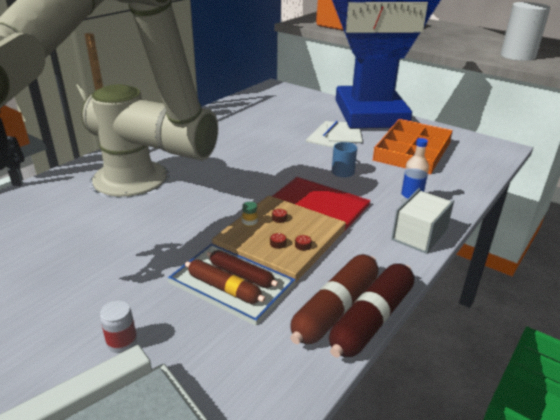

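View pics/side0.png

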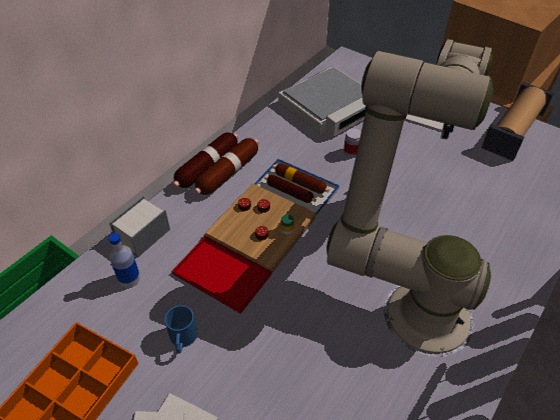

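The red tray is at +y and the white one at -y. The jar is on the near side at scene (250,214), and the ends are at scene (280,215), (278,240), (303,242). I'll zoom in to pick corners and fit the board pose.

Run:
```python
from h import *
a=cv2.imread("pics/scene0.png")[170:325,160:380]; b=cv2.imread("pics/side0.png")[150:315,165:345]
a=cv2.resize(a,None,fx=3.6,fy=3.6,interpolation=cv2.INTER_CUBIC); b=cv2.resize(b,None,fx=3.6,fy=3.6,interpolation=cv2.INTER_CUBIC)
cv2.imwrite("pics/a.png",a);cv2.imwrite("pics/b.png",b)
for cam in("scene","side"):
    im=cv2.imread(f"pics/{cam}0.png").astype(int);B,G,R=im[...,0],im[...,1],im[...,2]
    m=((R>90)&(G<45)&(B<50)).astype(np.uint8)
    n,l,st,ce=cv2.connectedComponentsWithStats(m)
    for i in range(1,n):
        if st[i,4]>15: print(cam,st[i],ce[i].round(1), ray(cam,ce[i],50).round(0))
```

```text
scene [ 295  188   74   38 1414] [333.8 203.5] [626. 197.  50.]
scene [338 331   8   9  39] [341.6 334.9] [ 893. -206.   50.]
side [238 198  12   9  63] [243.8 201.5] [655.   9.  50.]
side [258 199  12   9  65] [263.5 203.3] [600. -23.  50.]
side [256 226  12  10  74] [261.4 230.5] [535.  70.  50.]
side [ 173  237   77   56 2208] [210.5 267.9] [567. 269.  50.]
side [ 54 328  21  26 117] [ 64.9 342. ] [712. 673.  50.]
side [ 88 346  14  20  69] [ 94.9 357.2] [616. 654.  50.]
side [ 27 353  26  32 162] [ 39.8 369.9] [700. 759.  50.]
side [132 357   6  11  25] [134.2 362.2] [526. 602.  50.]
side [125 361   8   9  18] [128.6 365.3] [532. 617.  50.]
side [121 369  11  11  40] [125.8 373.4] [521. 635.  50.]
side [ 57 374  22  29 119] [ 67.9 390. ] [602. 750.  50.]
side [ 86 376  37  44 213] [104.3 399.8] [512. 712.  50.]
side [  0 384  25  34 202] [ 11.6 402.4] [685. 851.  50.]
side [ 42 405  11  15  54] [ 48.  413.4] [593. 814.  50.]
```

View pics/a.png

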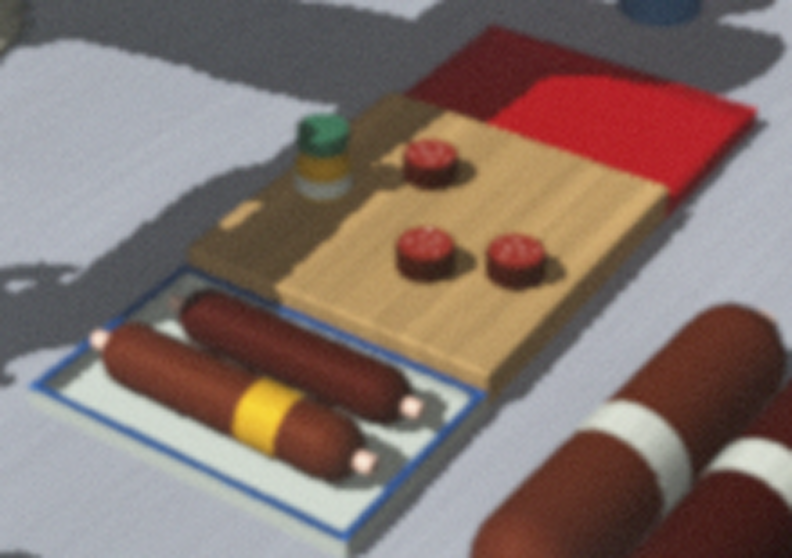

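View pics/b.png

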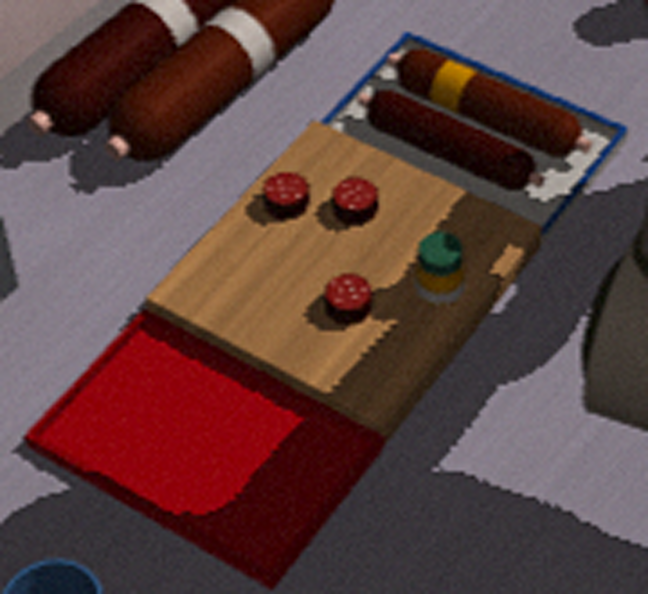

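Run:
```python
from h import *
from scipy.optimize import least_squares
A=lambda p:np.array(p)/3.6+[160,170]-.36
B=lambda p:np.array(p)/3.6+[165,150]-.36
P=[("scene",A((190,253)),-125,-130,30),("scene",A((490,380)),125,-130,30),("scene",A((667,187)),125,130,30),("scene",A((395,95)),-125,130,30),
("side",B((313,122)),125,-130,30),("side",B((540,230)),-125,-130,30),("side",B((382,430)),-125,130,30),("side",B((147,303)),125,130,30),
("scene",A((495,27)),-125,291,15),("scene",A((757,110)),125,291,15),("side",B((28,440)),125,291,15),("side",B((275,586)),-125,291,15),
("scene",A((35,385)),-125,-291,15),("scene",A((345,538)),125,-291,15),("side",B((405,35)),125,-291,15),("side",B((625,127)),-125,-291,15)]
def w(q,x,y,z):
    c,s=np.cos(q[2]),np.sin(q[2]);return [q[0]+c*x-s*y,q[1]+s*x+c*y,z]
f=lambda q:np.concatenate([proj(c,w(q,x,y,z))-p for c,p,x,y,z in P])
r=least_squares(f,[580,30,0],x_scale=[10,10,.1],loss='soft_l1');q=r.x;print(q,np.degrees(q[2]));print(f(q).reshape(-1,2).round(1).tolist())
c,s=np.cos(q[2]),np.sin(q[2])
for n,z,a,b in(("e1",50,(431,155),(349,290)),("e2",50,(426,245),(355,193)),("e3",50,(516,250),(286,188)),("jar",85,(324,130),(440,248))):
    for cam,px in(("scene",A(a)),("side",B(b))):
        X=ray(cam,px,z);d=X[:2]-q[:2];print(n,cam,X.round(0),"board",(c*d[0]+s*d[1]).round(),(-s*d[0]+c*d[1]).round())
```

```text
[5.67291176e+02 3.24938679e+01 7.57948411e-02] 4.342724506539903
[[-0.8, -2.4], [0.4, -2.4], [1.2, -0.9], [-1.1, -2.3], [-0.0, -0.8], [1.1, -1.1], [0.9, -0.7], [-1.2, -1.0], [-0.5, -1.3], [0.2, -0.9], [-1.1, -0.3], [-0.8, -0.9], [-1.0, -0.1], [1.2, 0.2], [0.0, -0.7], [0.7, 0.6]]
e1 scene [536.  67.  50.] board -28.0 37.0
e1 side [535.  69.  50.] board -29.0 39.0
e2 scene [602. -25.  50.] board 30.0 -60.0
e2 side [600. -23.  50.] board 29.0 -58.0
e3 scene [654.   8.  50.] board 84.0 -31.0
e3 side [654.  10.  50.] board 84.0 -29.0
jar scene [488.   3.  85.] board -81.0 -24.0
jar side [484.   9.  85.] board -85.0 -17.0
```

The fit agrees with the 56 mm lanes: e1 is at (-28,38), e2 at (29,-59), e3 at (84,-30) and the jar at (-83,-20) in the board frame, with a yaw of 4.34°. Next I'll turn the tool to board yaw with the fingers shut, then travel high to the spot behind e1.

>>> play_rows --motion '[[[0,0,0],[0,0,-6.8]],[[0,0,0],[0,0,-6.8]],[[0,0,0],[0,0,-6.8]],[[0,0,0],[0,0,-6.8]],[[0,0,0],[0,0,-6.8]],[[0,0,0],[0,0,-6.8]],[[0,0,0],[0,0,-6.8]],[[0,0,0],[0,0,-6.8]],[[0,0,0],[0,0,-6.8]],[[0,0,0],[0,0,-6.7]]]' --fingers 0

```text
time_s: 1.63
eef_pos: [234.4, -469.8, 231.3]
ee_rot: [0.0, 0.999, 0.041, 0.0]
force: [-0.3, -0.0, 0.1]
grip_width: -0.003
```

>>> play_rows --motion '[[[17,-23,0],[0,0,0]],[[17,-23,0],[0,0,0]],[[17,-23,0],[0,0,0]],[[17,-23,0],[0,0,0]],[[17,-23,0],[0,0,0]],[[17,-23,0],[0,0,0]],[[17,-23,0],[0,0,0]],[[17,-23,0],[0,0,0]],[[17,-24,0],[0,0,0]],[[17,-24,0],[0,0,0]],[[17,-24,0],[0,0,0]],[[17,-24,0],[0,0,0]],[[17,-24,0],[0,0,0]],[[17,-24,0],[0,0,0]],[[17,-24,0],[0,0,0]],[[17,-24,0],[0,0,0]],[[17,-24,0],[0,0,0]],[[17,-24,0],[0,0,0]],[[17,-24,0],[0,0,0]],[[17,-24,0],[0,0,0]]]'

```text
time_s: 3.3
eef_pos: [537.6, 28.4, 231.3]
ee_rot: [0.0, 0.999, 0.039, 0.0]
force: [-0.3, -0.2, -0.5]
grip_width: -0.002
```

```bash
cat >> h.py <<'E'
Q=[567.3,32.5,.0758]
def tb(X):
    c,s=np.cos(Q[2]),np.sin(Q[2]);d=np.array(X[:2])-Q[:2];return np.array([c*d[0]+s*d[1],-s*d[0]+c*d[1]]).round(1)
def st():
    from scipy.spatial.transform import Rotation as Ro
    s=ctrl.sense();q=s['ee_rot'];R=Ro.from_quat([q[1],q[2],q[3],q[0]]).as_matrix()
    print("t",round(s['time_s'],2),"board",tb(s['eef_pos']),"z",round(s['eef_pos'][2],1),"yaw",round(np.degrees(np.arctan2(R[1,0],R[0,0])),2),"zax",R[:,2].round(3),"F",np.round(s['force'],1),"g",round(s['grip_width'],2))
    return s,R
E
python3 - <<'E'
from h import *
s,R=st();p=np.array(s['eef_pos'])
im=ctrl.capture("wrist");cv2.imwrite("pics/w0.png",im[:,:,::-1])
c=ctrl.get_calibration("wrist");K=np.array(c["K"]);T=np.array(c["tool_from_camera"])
for n,z in(("end_a_center",50),("mustard_center",70)):
    for r in ctrl.spot_in("wrist",n)[:4]:
        px=np.array(r["position"])*[560,420]
        d=R@T[:3,:3]@np.linalg.solve(K,[*px,1]);o=p+R@T[:3,3];X=o+d*(z-o[2])/d[2];print(n,round(r["p"],2),px.round(),tb(X))
E
```

```text
t 3.3 board [-29.9  -1.8] z 231.3 yaw 4.42 zax [ 0. -0. -1.] F [-0.3 -0.2 -0.5] g -0.0
end_a_center 0.92 [281. 153.] [-30.8  36.2]
end_a_center 0.35 [228. 207.] [-89.3 -23.5]
mustard_center 0.58 [230. 205.] [-83.4 -16.4]
```

View pics/w0.png

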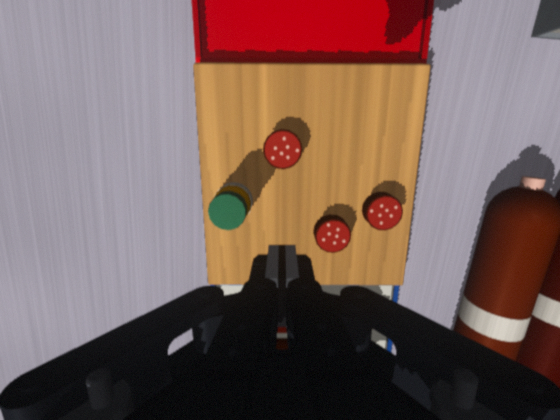

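The wrist view agrees: e1 is at (-30,37), and the jar and the other ends are where I expected. Descending behind e1.

>>> play_rows --motion '[[[0,3,22],[0,0,0]],[[0,3,22],[0,0,0]],[[0,0,22],[0,0,0]],[[0,0,22],[0,0,0]],[[0,0,22],[0,0,0]],[[0,0,22],[0,0,0]],[[0,0,22],[0,0,0]],[[0,0,22],[0,0,0]],[[0,0,10],[0,0,0]],[[0,0,6],[0,0,0]],[[0,0,3],[0,0,0]],[[0,0,0],[0,0,0]]]'

```text
time_s: 4.45
eef_pos: [537.7, 20.7, 36.7]
ee_rot: [0.0, 0.999, 0.038, 0.0]
force: [0.3, 1.0, -0.2]
grip_width: -0.001
```

>>> play_rows --motion '[[[0,-8,0],[0,0,0]],[[0,-8,0],[0,0,0]],[[0,-8,0],[0,0,0]],[[0,-8,0],[0,0,0]],[[0,-8,0],[0,0,0]],[[0,-8,0],[0,0,0]],[[0,-8,0],[0,0,0]],[[0,-8,0],[0,0,0]],[[0,-8,0],[0,0,0]],[[0,-8,0],[0,0,0]],[[0,-8,0],[0,0,0]],[[0,-8,0],[0,0,0]],[[0,0,0],[0,0,0]]]'

```text
time_s: 5.53
eef_pos: [529.8, 118.2, 36.2]
ee_rot: [-0.0, 0.999, 0.039, -0.0]
force: [0.3, 0.4, 1.2]
grip_width: 0.003
```

Run:
```python
from h import *
st()
for cam in("scene","side"):
    im=ctrl.capture(cam)
    for r in ctrl.spot_in(cam,"end_a_center")[:4]:
        px=np.array(r["position"])*[560,420];print(cam,round(r["p"],2),tb(ray(cam,px,40)))
a=im[150:300,165:345,::-1];cv2.imwrite("pics/s1.png",cv2.resize(a,None,fx=3.6,fy=3.6,interpolation=cv2.INTER_CUBIC))
```

```text
t 5.53 board [-30.9  88.3] z 36.2 yaw 4.48 zax [-0.  0. -1.] F [0.3 0.4 1.2] g 0.0
scene 0.52 [-14.8 124.5]
scene 0.18 [ 55.4 187.1]
side 0.47 [-26.1 121.6]
```

View pics/s1.png

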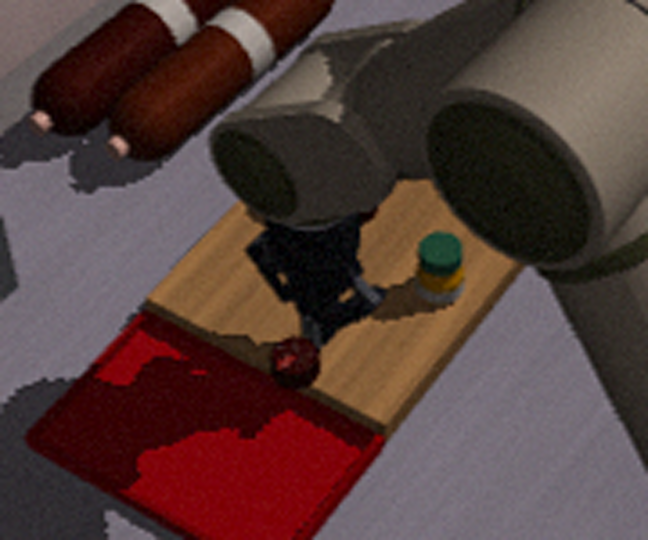

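The end sits in front of the fingers at the board's edge and the jar is untouched. I'll push it over, then lift.

>>> play_rows --motion '[[[0,-6,0],[0,0,0]],[[0,-6,0],[0,0,0]],[[0,-6,0],[0,0,0]],[[0,-6,0],[0,0,0]],[[0,-6,0],[0,0,0]],[[0,-6,0],[0,0,0]],[[0,-6,0],[0,0,0]],[[0,-6,0],[0,0,0]],[[0,-6,0],[0,0,0]],[[0,-6,0],[0,0,0]],[[0,0,0],[0,0,0]]]'

```text
time_s: 6.65
eef_pos: [525.3, 177.6, 36.3]
ee_rot: [-0.0, 0.999, 0.039, 0.0]
force: [-0.6, 0.8, -0.2]
grip_width: -0.002
```

>>> play_rows --motion '[[[0,2,-10],[0,0,0]],[[0,2,-20],[0,0,0]],[[0,10,-30],[0,0,0]],[[0,20,-30],[0,0,0]],[[3,25,-20],[0,0,0]],[[8,25,0],[0,0,0]],[[8,25,0],[0,0,0]],[[8,25,0],[0,0,0]],[[8,25,0],[0,0,0]],[[8,25,0],[0,0,0]],[[8,25,0],[0,0,0]],[[8,25,0],[0,0,0]],[[0,18,0],[0,0,0]],[[0,0,0],[0,0,0]]]'

```text
time_s: 7.82
eef_pos: [603.9, -73.9, 146.8]
ee_rot: [0.001, 0.999, 0.037, 0.0]
force: [0.3, 0.0, -0.2]
grip_width: 0.002
```

```bash
cat >> h.py <<'E'
def look(f=None):
    s,R=st();p=np.array(s['eef_pos'])
    im=ctrl.capture("wrist")
    if f: cv2.imwrite(f,im[:,:,::-1])
    c=ctrl.get_calibration("wrist");K=np.array(c["K"]);T=np.array(c["tool_from_camera"])
    for n,z in(("end_a_center",50),("mustard_center",70)):
        for r in ctrl.spot_in("wrist",n)[:4]:
            px=np.array(r["position"])*[560,420]
            d=R@T[:3,:3]@np.linalg.solve(K,[*px,1]);o=p+R@T[:3,3]
            print(n,round(r["p"],2),px.round(),[tb(o+d*(h-o[2])/d[2]) for h in(z,25)])
E
python3 -c "
from h import *
look('pics/w1.png')"
```

```text
t 7.82 board [  28.4 -108.8] z 146.8 yaw 4.21 zax [ 0.001 -0.001 -1.   ] F [ 0.3  0.  -0.2] g 0.0
mustard_center 0.59 [116.  92.] [array([-83.9, -20.3]), array([-106.9,  -16.1])]
```

View pics/w1.png

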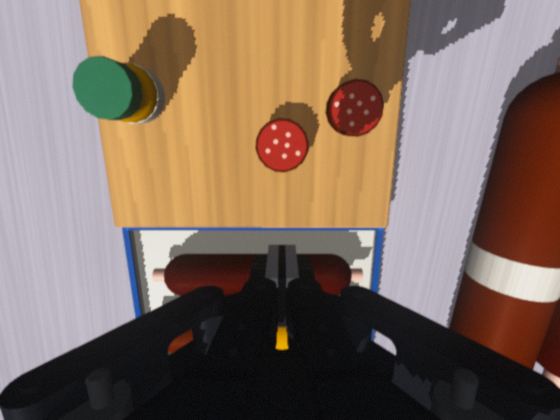

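e1 is off the board, e2 at column 282 lines up with the fingers, and the jar is unmoved. Now I'll descend and push e2.

>>> play_rows --motion '[[[0,-4,22],[0,0,0]],[[0,0,22],[0,0,0]],[[0,0,22],[0,0,0]],[[0,0,22],[0,0,0]],[[0,0,13],[0,0,0]],[[0,0,7],[0,0,0]],[[0,0,2.5],[0,0,0]],[[0,0,0],[0,0,0]]]'

```text
time_s: 8.63
eef_pos: [603.5, -65.6, 36.1]
ee_rot: [-0.0, 0.999, 0.039, 0.0]
force: [0.7, -0.5, 0.3]
grip_width: -0.002
```

>>> play_rows --motion '[[[0,-8,0],[0,0,0]],[[0,-8,0],[0,0,0]],[[0,-8,0],[0,0,0]],[[0,-8,0],[0,0,0]],[[0,-8,0],[0,0,0]],[[0,-8,0],[0,0,0]],[[0,-8,0],[0,0,0]],[[0,-8,0],[0,0,0]],[[0,-8,0],[0,0,0]],[[0,-8,0],[0,0,0]],[[0,-8,0],[0,0,0]],[[0,-8,0],[0,0,0]],[[0,-8,0],[0,0,0]],[[0,-8,0],[0,0,0]],[[0,-8,0],[0,0,0]],[[0,-8,0],[0,0,0]],[[0,-8,0],[0,0,0]],[[0,-8,0],[0,0,0]],[[0,-8,0],[0,0,0]],[[0,-8,0],[0,0,0]]]'

```text
time_s: 10.3
eef_pos: [591.0, 94.2, 35.8]
ee_rot: [-0.0, 0.999, 0.039, -0.0]
force: [0.6, -0.7, 0.8]
grip_width: -0.002
```

Run:
```python
from h import *
st()
im=ctrl.capture("side")
for n in("end_a_center","mustard_center"):
    for r in ctrl.spot_in("side",n)[:4]:
        px=np.array(r["position"])*[560,420];print(n,round(r["p"],2),tb(ray("side",px,40)))
a=im[150:300,165:345,::-1];cv2.imwrite("pics/s2.png",cv2.resize(a,None,fx=3.6,fy=3.6,interpolation=cv2.INTER_CUBIC))
```

```text
t 10.3 board [28.3 59.7] z 35.8 yaw 4.42 zax [-0.  0. -1.] F [ 0.6 -0.7  0.8] g -0.0
end_a_center 0.7 [-20.4 422.9]
end_a_center 0.45 [-36.4 204.9]
mustard_center 0.73 [-71.8 -26.3]
```

View pics/s2.png

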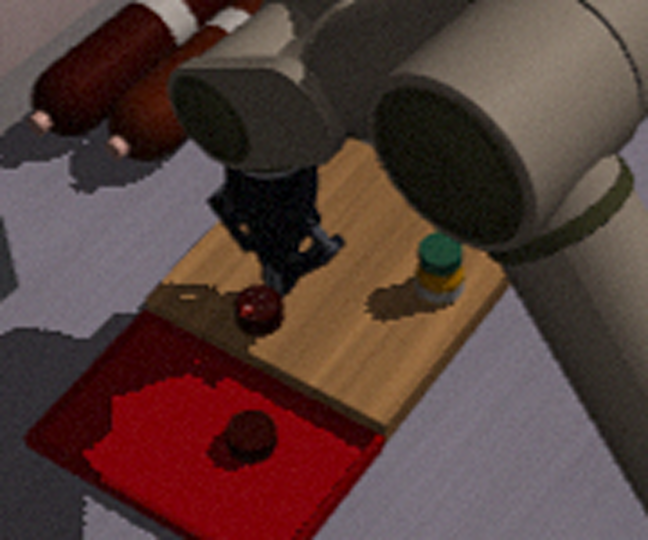

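e1 lies flat in the red tray and e2 is ahead of the fingers. I'll push it over, then lift and go to e3.

>>> play_rows --motion '[[[0,-8,0],[0,0,0]],[[0,-8,0],[0,0,0]],[[0,-8,0],[0,0,0]],[[0,-6,0],[0,0,0]],[[0,-6,0],[0,0,0]],[[0,-6,0],[0,0,0]],[[0,-6,0],[0,0,0]],[[0,-6,0],[0,0,0]],[[0,-6,0],[0,0,0]],[[0,-6,0],[0,0,0]],[[0,-6,0],[0,0,0]],[[0,-6,0],[0,0,0]],[[0,-6,0],[0,0,0]],[[0,-6,0],[0,0,0]],[[0,0,0],[0,0,0]]]'

```text
time_s: 11.7
eef_pos: [584.0, 184.2, 35.8]
ee_rot: [-0.0, 0.999, 0.039, 0.0]
force: [-0.5, -0.6, -0.2]
grip_width: -0.001
```

>>> play_rows --motion '[[[0,2,-10],[0,0,0]],[[0,2,-20],[0,0,0]],[[0,10,-30],[0,0,0]],[[0,20,-30],[0,0,0]],[[6,25,-20],[0,0,0]],[[8,25,0],[0,0,0]],[[8,25,0],[0,0,0]],[[8,25,0],[0,0,0]],[[8,25,0],[0,0,0]],[[8,25,0],[0,0,0]],[[8,25,0],[0,0,0]],[[2,16,0],[0,0,0]],[[0,0,0],[0,0,0]],[[0,0,0],[0,0,0]]]'

```text
time_s: 12.87
eef_pos: [657.0, -37.4, 146.0]
ee_rot: [-0.0, 0.999, 0.038, -0.0]
force: [-0.8, 0.1, -0.6]
grip_width: 0.002
```

```bash
python3 -c "
from h import *
look('pics/w2.png')"
```

```text
t 12.87 board [ 84.2 -76.5] z 146.0 yaw 4.34 zax [-0.  0. -1.] F [-0.8  0.1 -0.6] g 0.0
mustard_center 0.79 [ 49. 137.] [array([-79.8, -18. ]), array([-113.6,  -20. ])]
```

View pics/w2.png

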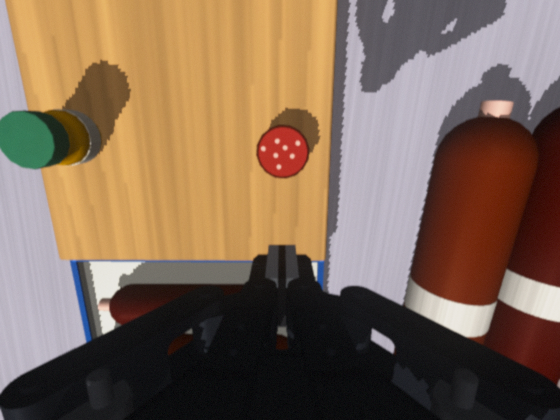

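e2 is gone from the board, e3 at (282,152) is aligned, and the jar is unchanged.

>>> play_rows --motion '[[[0,0,22],[0,0,0]],[[0,0,22],[0,0,0]],[[0,0,22],[0,0,0]],[[0,0,22],[0,0,0]],[[0,0,13],[0,0,0]],[[0,0,7],[0,0,0]],[[0,0,2],[0,0,0]],[[0,0,0],[0,0,0]]]'

```text
time_s: 13.68
eef_pos: [657.6, -36.7, 36.3]
ee_rot: [0.0, 0.999, 0.039, 0.0]
force: [-1.2, -0.2, -0.6]
grip_width: -0.003
```

>>> play_rows --motion '[[[0,-8,0],[0,0,0]],[[0,-8,0],[0,0,0]],[[0,-8,0],[0,0,0]],[[0,-8,0],[0,0,0]],[[0,-8,0],[0,0,0]],[[0,-8,0],[0,0,0]],[[0,-8,0],[0,0,0]],[[0,-8,0],[0,0,0]],[[0,-8,0],[0,0,0]],[[0,-8,0],[0,0,0]],[[0,-8,0],[0,0,0]],[[0,-8,0],[0,0,0]],[[0,-8,0],[0,0,0]],[[0,-8,0],[0,0,0]],[[0,-8,0],[0,0,0]],[[0,-8,0],[0,0,0]],[[0,-8,0],[0,0,0]],[[0,-8,0],[0,0,0]]]'

```text
time_s: 15.18
eef_pos: [646.1, 107.4, 35.8]
ee_rot: [-0.0, 0.999, 0.039, -0.0]
force: [-0.1, 0.0, 0.4]
grip_width: 0.004
```

>>> play_rows --motion '[[[0,-6,0],[0,0,0]],[[0,-6,0],[0,0,0]],[[0,-6,0],[0,0,0]],[[0,-6,0],[0,0,0]],[[0,-6,0],[0,0,0]],[[0,-6,0],[0,0,0]],[[0,-6,0],[0,0,0]],[[0,-6,0],[0,0,0]],[[0,-6,0],[0,0,0]],[[0,-6,0],[0,0,0]],[[0,-6,0],[0,0,0]],[[0,-6,0],[0,0,0]],[[0,-6,0],[0,0,0]],[[0,0,0],[0,0,0]]]'

```text
time_s: 16.35
eef_pos: [640.0, 185.7, 35.8]
ee_rot: [-0.0, 0.999, 0.039, -0.0]
force: [-0.8, 0.4, -0.0]
grip_width: 0.001
```

>>> play_rows --motion '[[[0,2,-10],[0,0,0]],[[0,2,-20],[0,0,0]],[[0,10,-30],[0,0,0]],[[-10,10,-35],[0,0,0]],[[-15,10,-35],[0,0,0]],[[-15,10,-30],[0,0,0]],[[-15,10,-20],[0,0,0]],[[-10,10,0],[0,0,0]],[[0,0,0],[0,0,0]],[[0,0,0],[0,0,0]]]'

```text
time_s: 17.18
eef_pos: [580.3, 115.1, 216.4]
ee_rot: [-0.0, 0.999, 0.038, 0.0]
force: [1.0, -0.7, 0.1]
grip_width: -0.001
```

```bash
python3 -c "
from h import *
look('pics/w3.png')"
```

```text
t 17.18 board [19.2 81.4] z 216.4 yaw 4.35 zax [ 0.001  0.    -1.   ] F [ 1.  -0.7  0.1] g -0.0
end_a_center 0.57 [235.  89.] [array([-25.1, 180.5]), array([-28.7, 183. ])]
mustard_center 0.92 [186. 276.] [array([-82.2,  -7.1]), array([-98. , -31.5])]
```

View pics/w3.png

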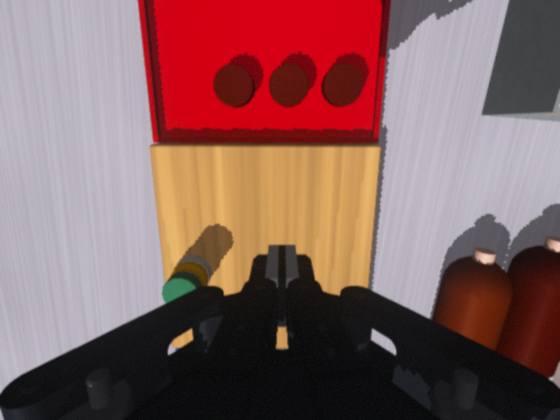

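All three ends lie in the red tray, at (235,86), (289,84) and (343,86). One last numeric check of the jar, mug and tin, then I'll hand in.

Run:
```python
from h import *
for cam in("scene","side"):
    ctrl.capture(cam)
    for n,z in(("mustard_center",57),("spice",45),("cup",45)):
        for r in ctrl.spot_in(cam,n)[:1]:
            px=np.array(r["position"])*[560,420];print(cam,n,round(r["p"],2),px.round(),ray(cam,px,z).round())
s,R=st();print(np.abs(s['dq']).max())
print(ctrl.finish_job())
```

```text
scene mustard_center 0.59 [250. 218.] [498.  -8.  57.]
scene spice 0.96 [121. 322.] [ 523. -444.   45.]
scene cup 0.8 [345. 155.] [494. 480.  45.]
side mustard_center 0.67 [284. 223.] [493.   9.  57.]
side cup 0.92 [178. 325.] [514. 459.  45.]
t 17.73 board [19.3 81.9] z 215.7 yaw 4.42 zax [-0. -0. -1.] F [0.4 0.4 0.4] g 0.0
0.0032378147518965427
the job is handed in; nothing more can be done
None
```

I swept the three salami ends one at a time, each along its own lane, with the closed fingers. All went over the +y edge into the red tray, and I handed the job in at about 17.7 s of the 53 s allowed.

- **Salami ends:** The last wrist picture shows all three lying flat in the red tray. They landed cut face down, with centres about 50 mm past the board's edge. I saw none of them go near the white tray.
- **Jar, mug and tin:** The last checks put the jar, mug and spice tin within 2–3 pixels of where they started, about 8–15 mm. I put that down to detector scatter, since the jar looks upright and unmoved in the pictures. The side camera did not find the spice tin at all, so its position rests on the scene camera alone.
- **Forces:** The force readings, taken at the end of each move, stayed below about 2 N. The arm finished clear of everything, about 216 mm above the counter.

One reading disagreed: the last wrist picture put the jar about 13 mm off along the board. The gripper was partly hiding the jar there, and the scene and side cameras did not show a shift like that.

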